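# Refit the pressure knob of the bench tyre inflator

### The job

The pressure knob has come off the tyre inflator: pick it up, put it on the spindle in the middle of the dial and, pressing gently, turn it slowly until its slot finds the key and it drops, then push it fully home against the dial. After that turn it so that its white pointer is at the green mark, let go of it, and leave the oil bottle and the bicycle bell alone.

Things in the scene. Friction and masses are not known exactly. Their poses are not given: they have to be found in the camera images.
- inflator: Red tyre inflator fixed to the bench, 170 mm deep, 220 mm wide, air tank and carry handle (top 142 mm up) at its back. Origin on the bench; x from its front (robot side) to its back, z up. Flat top with a white 92 mm dial 100 mm above the bench. Spindle at x -50, y 0 mm; green mark straight behind it (+x). On the top also a gauge (52 mm wide, 20 tall) at x 22, y 76 and a low pipe from x 30, y -85.
- spindle_tip (a point): Top of the upright spindle at rest, on its axis, 22 mm above the dial; axes as the inflator's (they do not turn with it). Steel, 12 mm thick, the top 4 mm tapered to 5.6 mm. It turns stiffly (about 0.08 N m), stays where left and has no stop within 0.5 rad of the mark. It is sprung: from about 2 N it yields downward, 0.7 mm per N, to 5 mm at about 10 N; then it is rigid.
- key_top (a point): Point on the spindle's axis level with the top of its brass key, 14 mm above the dial; axes as the inflator's. The key, 5 mm wide, sticks out of one side of the spindle to 14 mm from the axis, from the dial to this height. Its direction is not measured: at the start 0.35 to 1.7 rad counterclockwise (seen from above) of the green mark. Pressing hard on it while turning drags the spindle along.
- green_mark (a point): Middle of the green bar (16 x 8 mm) on the dial, 1 mm above the dial face, 35 mm from the spindle axis; axes as the inflator's.
- knob: Black twelve-sided knob, 42 mm across, 51 mm tall, about 120 g, upright on the bench. Origin at the centre of its underside, z up, x towards its pointer; starts with x 0.2 to 1.2 rad counterclockwise of world +x. From below: a 15 mm bore and on the +x side a slot 6.5 mm wide out to 16.5 mm, both 25 mm deep, so the pointer is over the key when it fits. Home, the underside lies on the dial.
- knob_grip (a point): Middle of the knob's upright wing grip, on the knob's axis 42 mm above its underside; axes as the knob's. The wing is 12 mm thick (along y), 44 mm long (along x) and stands from 28 to 51 mm above the underside: pinch it across y from above.
- knob_pointer (a point): White face at the +x end of the wing grip, 22 mm from the knob's axis, 39 mm above its underside; axes as the knob's.
- oil: Small green oil bottle with a red cap and a yellow label, 36 mm wide, 75 mm tall, standing; origin at the centre of its underside. A bystander.
- bell: Brass dome-shaped bicycle bell, 52 mm wide, 31 mm tall; origin at the centre of its underside. A bystander.
Mind the look-alikes: they are no part of the job. Of the things shaped like the knob, the black one is meant.

How it is judged (in metres and radians):
On the way, in this order (a step that is already met when the one before it is completed fails the run):
1. The knob is fully home on the spindle: on its axis, upright, its underside on the dial (before the pointer is at the mark) (z of knob in the frame of green_mark between -0.004 and 0.0015 m and horizontal distance between knob and spindle_tip below 0.004 m and angle between knob's own z axis and vertical below 0.08 rad), for 0.2 s.
2. With the knob home, its pointer is turned to the green mark (all of step 1 and angle between the x axis of knob and the x axis of inflator, either way round below 0.16 rad and x of knob_pointer in the frame of spindle_tip above 0.01 m), for 0.2 s.
At the end, for the whole second after the job is handed in: The knob is on the spindle, upright, with its underside within 2.5 mm of the dial and its axis within 4 mm of the spindle's, its pointer within 0.16 rad (9 degrees) of the green mark, let go and at rest; the oil bottle and the bell are within 30 mm of where they were (all of step 2 and linear speed of knob below 0.02 m/s and distance of each of oil, bell from where it was at the start of the episode below 0.03 m); the robot touches nothing.
It fails at once if The knob is pressed or forced against the inflator with more than 30 N (contact force between knob and inflator above 30 N).
It fails at once if The oil bottle is shifted by more than 30 mm (distance of oil from where it was at the start of the episode above 0.03 m).
It fails at once if The bell is shifted by more than 30 mm (distance of bell from where it was at the start of the episode above 0.03 m).
It also fails if it takes over 72 s, if anything falls off the work surface, if the arm or the gripper's body presses on something with over 40 N, if the wrist force passes 120 N, or if a joint passes its speed limit or range.

### The arm

A 6-joint arm with a two-finger parallel gripper is mounted at the origin on the work surface. World frame = base frame: x ahead of the robot, y to its left, z up, the work surface at z = 0. Lengths are in mm, angles in rad, forces in N, time in s.
With the tool pointing down it reaches from about 350 to 775 mm from the base axis. Payload 7.3 kg.
Tool frame: the origin (TCP) lies at the very end of the fingers, on their centre line; the grasp point (between the pads) lies bot.grip_point_offset behind it (bot.grip_point_offset is the distance from the TCP to the grasp point, in mm); z points along the fingers, y is the line along which they close (so a half turn about z gives the same grasp; the last joint's range is limited). The gripper opens to 92 mm and grips with 3 to 60 N. Pads are 19 mm wide; open, the fingers measure 130 mm over their backs; the gripper's body (75 mm by 190 mm) begins 47 mm behind the grasp point.
Start: joints at [0.988, 0.342, 1.524, -0, 1.275, -0.146], TCP at [222.086, 475.734, 226.741] pointing down, gripper open.
Joint ranges: [-2.53, 2.53], [-0.77, 2.02], [0.04, 2.7], [-1, 4.14], [0.28, 2.66], [-3.11, 3.11]. Speed limits (rad/s): [2.57, 2.57, 3.14, 3.14, 3.14, 3.14].

### API

Orientations are given as [roll, pitch, yaw] about the fixed x, y, z axes, in that order (R = Rz(yaw) Ry(pitch) Rx(roll)).
In Python, from plant import bot gives the robot as it stands. The module is installed in compiled form; this text tells all that it offers.
- The arm moves only by the tool carry_out, never from a script. Its argument "plan" is a list of rows, each an object of numbers: "tx", "ty", "tz": the shift along the world's x, y, z in mm; "rx", "ry", "rz": the turn, a rotation vector about the world's x, y, z in rad. A call has 1 to 12 rows; each row shifts and turns the commanded pose from where the row before left it; what a row does not reach is not made up. A row lasts 1/10 s, in which the tool goes at most 50 mm and 8.59 degrees, less where a joint would pass 70% of its speed; a pose out of reach is approached as far as the arm can. A call with a gripper value outside its range is refused whole. "gripper" is the closure, from 0 (fully open) to 1 (shut), set as the call begins (left out, the last holds). The fingers move at their own pace and stop on an object; the grip force is fixed at half the most. Time passes only in rows, so rows that do not move let the fingers close. It gives the time, the measured TCP pose, the force, the opening and the grip force at its end, in the units of the state.
- bot.get_obs(): the state, without advancing time (a new reading comes with each control period).
- bot.capture(name): name is "side" or "top" or "wrist"; returns the picture (400x640x3 uint8, red, green, blue); there is no depth.
- bot.camera_model(name): a dict with "camera_matrix" (3x3 intrinsics, pixels), "R" (3x3) and "t" (3): a world point X has camera coordinates R X + t. Camera axes: x right, y down, z forward; pixel columns grow to the right and rows downward; lengths in mm; the calibration is good to about 2 mm. A picture is of the moment at which its call begins: read the wrist's pose just before it. camera_model takes no time and is no camera call; for the wrist camera it gives the pose at the moment of the call.
- bot.close_job(): hands the job in; it is judged then, once.
The state is a dict: "time": time; "joint_positions": joint angles; "dq": joint speeds; "tau": joint torques, N m; "tool_pos": TCP position; "tcp_rot": TCP orientation; "contact_force": force on the tool from outside, world axes, zero at the start; "moment": the same for the moment, N m; "grip_width": finger opening in mm; "finger_force": force on a finger pad.
Only numpy, scipy, OpenCV 4.12 (cv2) and the standard library are available. Lean on these libraries where they do the work, as an engineer would, in place of code of your own. Each camera call takes 0.05 s, during which the arm holds its last target. There are 200 camera calls.

## Working session

There is one attempt and no reset: what is moved stays moved. The work goes in short steps, Python scripts to look and compute and a tool call to move; the robot and the scene stay as the last step left them, time stands still between calls to the robot, and variables do not carry over. Pictures are saved under pics/ and viewed, at most 10 in all, crops included, and the job is handed in when it is done.

Besides the shell and the picture viewer there is one more tool, called after "Emit:" as name(argument=value, ...) on one line, values as JSON. carry_out: Moves the arm, as the interface text tells. Its arguments: {"type":"object","properties":{"plan":{"type":"array"},"gripper":{"type":"number"}},"required":["plan"]}

```bash
mkdir -p pics; python3 - <<'E'
from plant import bot
import cv2,numpy as np
for n in ("side","top"):
    im=bot.capture(n); cv2.imwrite(f"pics/{n}0.png",im[:,:,::-1])
    m=bot.camera_model(n); print(n,np.round(m["camera_matrix"],1).tolist(),np.round(m["R"],3).tolist(),np.round(m["t"],1).tolist())
print(bot.grip_point_offset); o=bot.get_obs(); print(o)
E
```

```text
side [[364.6, 0.0, 321.5], [0.0, 364.6, 197.9], [0.0, 0.0, 1.0]] [[0.799, -0.601, -0.019], [-0.334, -0.418, -0.845], [0.5, 0.681, -0.535]] [-471.1, 224.7, 544.6]
top [[402.4, 0.0, 326.3], [0.0, 402.4, 196.1], [0.0, 0.0, 1.0]] [[-0.019, -1.0, 0.006], [-0.984, 0.018, -0.176], [0.175, -0.009, -0.984]] [-68.3, 519.7, 936.7]
18.8
{'time': 0.1, 'joint_positions': array([ 9.87995542e-01,  3.42626932e-01,  1.52493199e+00, -6.09692661e-06,
        1.27541321e+00, -1.46021046e-01]), 'dq': array([-0.00110344, -0.00175388, -0.00307769,  0.00164349,  0.00134643,
        0.0013455 ]), 'tau': array([ 2.24097559e-03, -4.32005060e+01, -2.44694567e+01,  7.18722283e-02,
        5.25809114e-02, -6.02231557e-05]), 'tool_pos': array([221.87157094, 475.40154233, 226.12435914]), 'tcp_rot': array([-3.14022701e+00, -1.94948978e-04,  2.70481456e+00]), 'contact_force': array([0.50535733, 0.08577122, 0.26466589]), 'moment': array([ 0.00908851, -0.0191772 ,  0.03875965]), 'finger_force': 0.0, 'grip_width': 91.7620859020779}
```

View pics/top0.png

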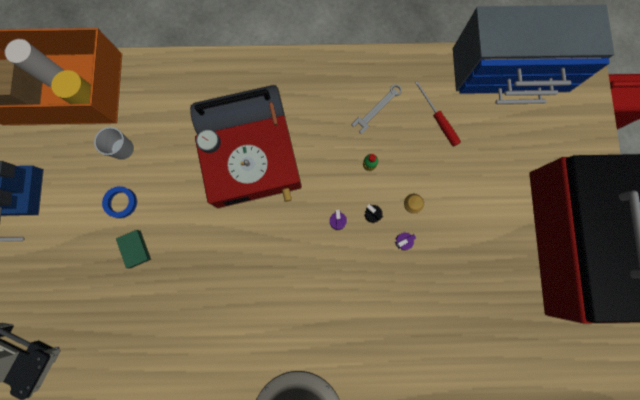

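View pics/side0.png

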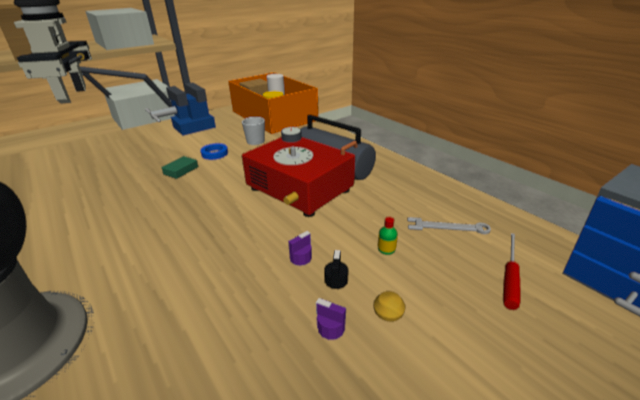

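The top view shows three things shaped like the knob: purple (338,220), black (373,213) and purple (405,241). The black one is meant, because the task says "black". The oil bottle is at (370,161), the bell at (414,203) and the dial at (247,164).

```bash
cat > h.py <<'E'
from plant import bot
import cv2,numpy as np
def snap(n):
    m=bot.camera_model(n); im=bot.capture(n)[:,:,::-1].copy(); return im,m
def ray(m,px,z):
    R,t,K=np.array(m["R"]),np.array(m["t"]).ravel(),np.array(m["camera_matrix"])
    c=-R.T@t; d=R.T@np.linalg.inv(K)@[px[0],px[1],1.]
    return c+d*(z-c[2])/d[2]
def proj(m,X):
    R,t,K=np.array(m["R"]),np.array(m["t"]).ravel(),np.array(m["camera_matrix"])
    p=K@(R@np.array(X,float)+t); return p[:2]/p[2]
E
python3 - <<'E'
from h import *
im,m=snap("top")
for n,p,z in (("knob",(373,213),30),("dial",(247.5,164),100),("mark",(244.5,150),100),("oil",(370,161),40),("bell",(414,203),15),("pur1",(338,220),30),("pur2",(405,241),30)): print(n,ray(m,p,z).round(0))
a=cv2.resize(im[190:250,320:430],None,fx=7,fy=7,interpolation=2)[:300]
b=cv2.resize(im[135:195,200:310],None,fx=7,fy=7,interpolation=2)[:300]
cv2.imwrite("pics/c1.png",np.vstack([a,b]))
mw=bot.camera_model("wrist"); R,t=np.array(mw["R"]),np.array(mw["t"]).ravel()
print(mw["camera_matrix"],R.round(2),(-R.T@t).round(1))
E
```

```text
knob [ 477. -193.   30.]
dial [588. 105. 100.]
mark [622. 113. 100.]
oil [ 607. -189.   40.]
bell [ 502. -299.   15.]
pur1 [ 461. -106.   30.]
pur2 [ 407. -268.   30.]
[[328.77967652   0.         322.40604763]
 [  0.         328.77967652 202.93268032]
 [  0.           0.           1.        ]] [[ 0.42  0.91 -0.  ]
 [ 0.86 -0.4   0.3 ]
 [ 0.27 -0.13 -0.95]] [146.4 510.3 384.6]
```

View pics/c1.png

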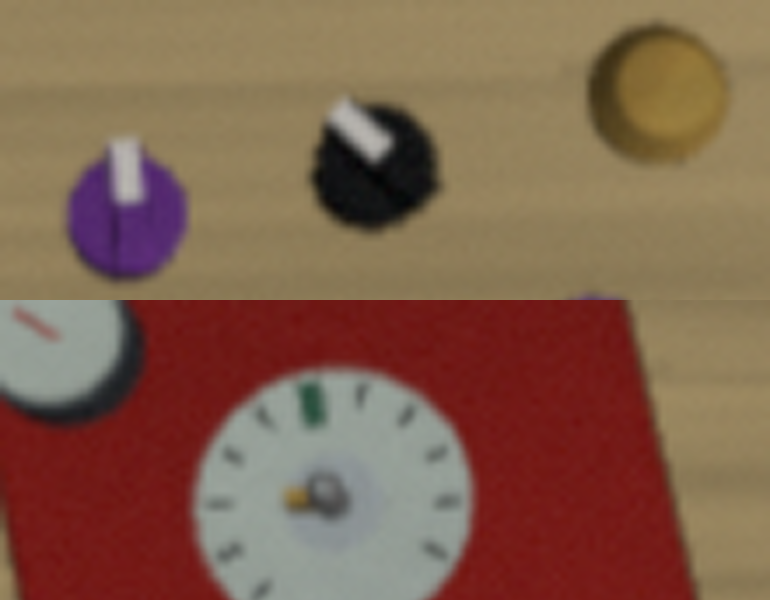

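Enlarged, the black knob at (373,213) has a white pointer towards the upper left, about 45° counterclockwise of world +x. It is the one to pick. On the dial, the brass key points left (world +y), about 1.3 rad counterclockwise of the green mark.

Emit:
carry_out(plan=[{"tx": 25,"ty": -45,"rz": -0.125},{"tx": 25,"ty": -45,"rz": -0.125},{"tx": 25,"ty": -45,"rz": -0.125},{"tx": 25,"ty": -45,"rz": -0.125},{"tx": 25,"ty": -45,"rz": -0.125},{"tx": 25,"ty": -45,"rz": -0.125},{"tx": 25,"ty": -45,"rz": -0.125},{"tx": 25,"ty": -45,"rz": -0.125},{"tx": 25,"ty": -45,"rz": -0.125},{"tx": 25,"ty": -45,"rz": -0.125},{"tx": 25,"ty": -45,"rz": -0.125},{"tx": 25,"ty": -45,"rz": -0.125}], gripper=0.3)

```text
invalid input at $.plan[0]: expected keys tx, ty, tz, rx, ry, rz
```

Emit:
carry_out(plan=[{"tx": -8,"ty": -32,"tz": -10,"rz": -0.1},{"tx": -8,"ty": -32,"tz": -10,"rz": -0.1},{"tx": -8,"ty": -32,"tz": -10,"rz": -0.1},{"tx": -8,"ty": -32,"tz": -10,"rz": -0.1},{"tx": 0},{"tx": 0},{"tx": 0}])

```text
invalid input at $.plan[0]: expected keys tx, ty, tz, rx, ry, rz
```

```bash
python3 - <<'E'
from h import *
im,m=snap("wrist"); cv2.imwrite("pics/w1.png",im); o=bot.get_obs(); print(o["tool_pos"],o["tcp_rot"],o["grip_width"],o["joint_positions"])
print(proj(m,[477,-193,28]))
E
```

```text
[221.95480618 475.51774719 226.31097623] [-3.14068707e+00 -1.19747446e-04  2.70475088e+00] 91.52210918902826 [ 9.87989409e-01  3.42465892e-01  1.52463686e+00 -1.38396388e-05
  1.27540327e+00 -1.45961164e-01]
[  8.94885815 493.11386409]
```

View pics/w1.png

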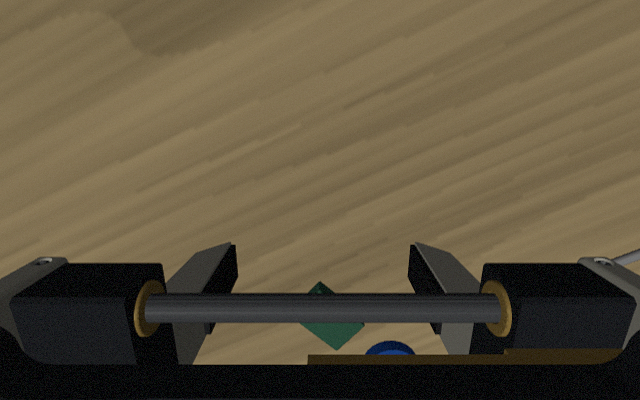

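The move was refused because every row needs all six keys. The picture only shows the bench at the start pose: the gripper bar hides the TCP region, and image up is tool +x. I'll hover so that the knob lies on the tool's +x side.

Emit:
carry_out(plan=[{"tx": 25,"ty": -45,"tz": 0,"rx": 0,"ry": 0,"rz": -0.125},{"tx": 25,"ty": -45,"tz": 0,"rx": 0,"ry": 0,"rz": -0.125},{"tx": 25,"ty": -45,"tz": 0,"rx": 0,"ry": 0,"rz": -0.125},{"tx": 25,"ty": -45,"tz": 0,"rx": 0,"ry": 0,"rz": -0.125},{"tx": 25,"ty": -45,"tz": 0,"rx": 0,"ry": 0,"rz": -0.125},{"tx": 25,"ty": -45,"tz": 0,"rx": 0,"ry": 0,"rz": -0.125},{"tx": 25,"ty": -45,"tz": 0,"rx": 0,"ry": 0,"rz": -0.125},{"tx": 25,"ty": -45,"tz": 0,"rx": 0,"ry": 0,"rz": -0.125},{"tx": 25,"ty": -45,"tz": 0,"rx": 0,"ry": 0,"rz": -0.125},{"tx": 25,"ty": -45,"tz": 0,"rx": 0,"ry": 0,"rz": -0.125},{"tx": 25,"ty": -45,"tz": 0,"rx": 0,"ry": 0,"rz": -0.125},{"tx": 25,"ty": -45,"tz": 0,"rx": 0,"ry": 0,"rz": -0.125}], gripper=0.3)

```text
time: 1.4
tool_pos: [514.0, -50.8, 226.7]
tcp_rot: [3.142, -0.0, 1.199]
contact_force: [0.8, -0.4, 0.1]
grip_width: 64.2
finger_force: 0.0
```

Emit:
carry_out(plan=[{"tx": -20,"ty": -40,"tz": -10,"rx": 0,"ry": 0,"rz": -0.1},{"tx": -20,"ty": -40,"tz": -10,"rx": 0,"ry": 0,"rz": -0.1},{"tx": -20,"ty": -40,"tz": -10,"rx": 0,"ry": 0,"rz": -0.1},{"tx": -20,"ty": -40,"tz": -10,"rx": 0,"ry": 0,"rz": -0.1},{"tx": 0,"ty": 0,"tz": 0,"rx": 0,"ry": 0,"rz": 0},{"tx": 0,"ty": 0,"tz": 0,"rx": 0,"ry": 0,"rz": 0},{"tx": 0,"ty": 0,"tz": 0,"rx": 0,"ry": 0,"rz": 0}])

```text
time: 2.1
tool_pos: [433.9, -208.1, 187.0]
tcp_rot: [3.141, -0.0, 0.806]
contact_force: [0.5, 0.1, 0.3]
grip_width: 64.2
finger_force: 0.0
```

```bash
python3 - <<'E'
from h import *
im,m=snap("wrist"); cv2.imwrite("pics/w2.png",im); o=bot.get_obs(); print(o["time"],o["tool_pos"],o["tcp_rot"],o["grip_width"],o["joint_positions"])
print(proj(m,[477,-193,28]))
E
```

```text
2.15 [ 434.07952243 -207.80203648  187.00406585] [ 3.14114410e+00 -3.35389389e-04  8.06915421e-01] 64.47879615153586 [-6.06078695e-01  3.00491116e-01  1.70283045e+00  2.87244366e-04
  1.13777542e+00  1.57681819e-01]
[344.24159485 143.33030896]
```

View pics/w2.png

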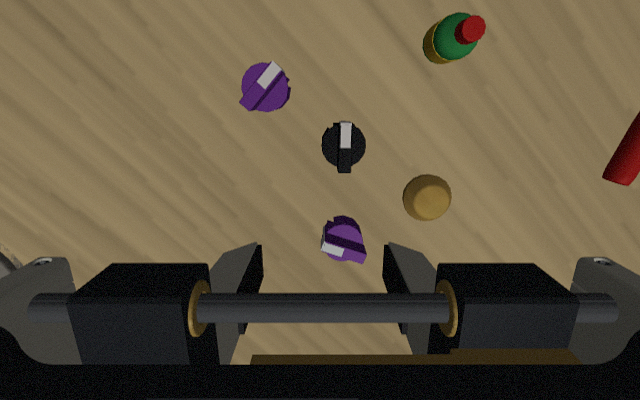

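The black knob is at (343,147), with its wing and white pointer nearly vertical in the image, so its yaw is close to the tool's. Purple look-alikes are at (265,87) and (343,240), and the bell is at (427,197).

```bash
python3 - <<'E'
from h import *
im=cv2.imread("pics/w2.png"); m=bot.camera_model("wrist")
roi=np.zeros(im.shape[:2],np.uint8); roi[112:185,310:375]=255
w=((im.min(2)>120)&(roi>0)).astype(np.uint8)
k=(((im.max(2)<75)|(w>0))&(roi>0)).astype(np.uint8)
def big(x):
    c=max(cv2.findContours(x,0,1)[0],key=cv2.contourArea); return c
c=big(w); r=cv2.minAreaRect(c); print(r,cv2.boundingRect(c))
b=cv2.boxPoints(r); P=np.array([ray(m,p,51)[:2] for p in b]); print(P.round(1))
e=[P[1]-P[0],P[2]-P[1]]; e=max(e,key=np.linalg.norm); print("edges yaw",np.arctan2(e[1],e[0]))
q=big(k); print(cv2.boundingRect(q)); 
for row in range(114,182,3):
    x=np.where(k[row])[0]; print(row,x.min() if len(x) else None,x.max() if len(x) else None,end='; ')
g=cv2.resize(im[105:190,300:385],None,fx=7,fy=7,interpolation=2); cv2.imwrite("pics/k.png",g)
E
```

```text
((346.0, 135.0), (24.0, 10.0), 90.0) (341, 123, 11, 25)
[[ 488.  -174.6]
 [ 494.3 -180.7]
 [ 480.3 -196.1]
 [ 473.8 -189.9]]
edges yaw -2.3079542651709852
(321, 122, 45, 51)
114 None None; 117 None None; 120 None None; 123 333 352; 126 333 354; 129 326 359; 132 325 361; 135 323 363; 138 322 364; 141 322 365; 144 322 365; 147 322 365; 150 322 364; 153 323 363; 156 325 362; 159 326 359; 162 330 356; 165 334 352; 168 337 350; 171 338 350; 174 None None; 177 None None; 180 None None;
```

View pics/k.png

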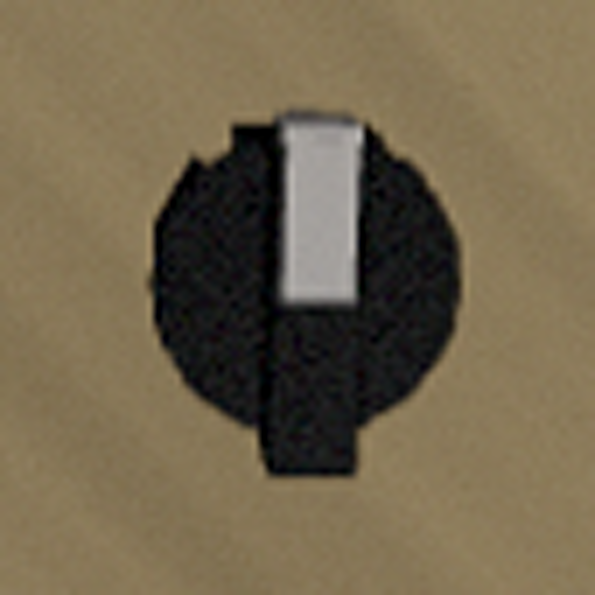

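```bash
python3 - <<'E'
from h import *
m=bot.camera_model("wrist"); o=bot.get_obs()
A=ray(m,(346,122.7),51)[:2]; B=ray(m,(345.2,172.7),51)[:2]
d=A-B; print("len",np.linalg.norm(d),"yaw",np.arctan2(d[1],d[0]),"mid",(A+B)/2,"body",ray(m,(343.3,147),28)[:2])
c=(A+B)/2; print("shift",c-o["tool_pos"][:2],"tool yaw",o["tcp_rot"][2])
E
```

```text
len 44.45710687500689 yaw 0.8126081633560568 mid [ 476.02310169 -193.58740638] body [ 474.15556869 -194.68789034]
shift [41.94357926 14.2146301 ] tool yaw 0.8069154210450522
```

Emit:
carry_out(plan=[{"tx": 21,"ty": 7,"tz": -20,"rx": 0,"ry": 0,"rz": 0},{"tx": 21,"ty": 7,"tz": -20,"rx": 0,"ry": 0,"rz": 0},{"tx": 0,"ty": 0,"tz": -30,"rx": 0,"ry": 0,"rz": 0.006},{"tx": 0,"ty": 0,"tz": -30,"rx": 0,"ry": 0,"rz": 0},{"tx": 0,"ty": 0,"tz": -25,"rx": 0,"ry": 0,"rz": 0},{"tx": 0,"ty": 0,"tz": -15,"rx": 0,"ry": 0,"rz": 0},{"tx": 0,"ty": 0,"tz": -10,"rx": 0,"ry": 0,"rz": 0},{"tx": 0,"ty": 0,"tz": -5,"rx": 0,"ry": 0,"rz": 0},{"tx": 0,"ty": 0,"tz": 0,"rx": 0,"ry": 0,"rz": 0},{"tx": 0,"ty": 0,"tz": 0,"rx": 0,"ry": 0,"rz": 0}])

```text
time: 3.15
tool_pos: [476.1, -194.8, 32.5]
tcp_rot: [3.14, -0.0, 0.811]
contact_force: [0.2, 0.1, 0.1]
grip_width: 64.1
finger_force: 0.0
```

Emit:
carry_out(plan=[{"tx": 0,"ty": 0,"tz": 0,"rx": 0,"ry": 0,"rz": 0},{"tx": 0,"ty": 0,"tz": 0,"rx": 0,"ry": 0,"rz": 0},{"tx": 0,"ty": 0,"tz": 0,"rx": 0,"ry": 0,"rz": 0},{"tx": 0,"ty": 0,"tz": 0,"rx": 0,"ry": 0,"rz": 0},{"tx": 0,"ty": 0,"tz": 0,"rx": 0,"ry": 0,"rz": 0},{"tx": 0,"ty": 0,"tz": 0,"rx": 0,"ry": 0,"rz": 0},{"tx": 0,"ty": 0,"tz": 0,"rx": 0,"ry": 0,"rz": 0},{"tx": 0,"ty": 0,"tz": 0,"rx": 0,"ry": 0,"rz": 0}], gripper=1)

```text
time: 3.95
tool_pos: [475.4, -194.7, 31.7]
tcp_rot: [-3.142, 0.0, 0.811]
contact_force: [-0.6, -1.4, 0.3]
grip_width: 11.8
finger_force: 30.0
```

Emit:
carry_out(plan=[{"tx": 0,"ty": 0,"tz": 20,"rx": 0,"ry": 0,"rz": 0},{"tx": 0,"ty": 0,"tz": 40,"rx": 0,"ry": 0,"rz": 0},{"tx": 0,"ty": 0,"tz": 45,"rx": 0,"ry": 0,"rz": 0},{"tx": 0,"ty": 10,"tz": 45,"rx": 0,"ry": 0,"rz": 0.13},{"tx": 18,"ty": 32,"tz": 10,"rx": 0,"ry": 0,"rz": 0.13},{"tx": 18,"ty": 32,"tz": 0,"rx": 0,"ry": 0,"rz": 0.13},{"tx": 18,"ty": 32,"tz": 0,"rx": 0,"ry": 0,"rz": 0.13},{"tx": 18,"ty": 32,"tz": 0,"rx": 0,"ry": 0,"rz": 0.13},{"tx": 18,"ty": 32,"tz": 0,"rx": 0,"ry": 0,"rz": 0.13},{"tx": 18,"ty": 32,"tz": 0,"rx": 0,"ry": 0,"rz": 0.13},{"tx": 18,"ty": 32,"tz": 0,"rx": 0,"ry": 0,"rz": 0.13},{"tx": 5,"ty": 8,"tz": 0,"rx": 0,"ry": 0,"rz": 0}])

```text
time: 5.15
tool_pos: [607.3, 50.5, 191.1]
tcp_rot: [3.141, -0.001, 1.857]
contact_force: [-0.9, -0.0, -0.8]
grip_width: 11.7
finger_force: 30.0
```

Emit:
carry_out(plan=[{"tx": 0,"ty": 0,"tz": 0,"rx": 0,"ry": 0,"rz": 0},{"tx": 0,"ty": 0,"tz": 0,"rx": 0,"ry": 0,"rz": 0},{"tx": 0,"ty": 0,"tz": 0,"rx": 0,"ry": 0,"rz": 0}])

```text
time: 5.45
tool_pos: [605.9, 45.9, 191.7]
tcp_rot: [-3.141, 0.0, 1.849]
contact_force: [0.1, -0.4, -0.6]
grip_width: 11.7
finger_force: 30.0
```

```bash
python3 - <<'E'
from h import *
im,m=snap("wrist"); cv2.imwrite("pics/w3.png",im); o=bot.get_obs(); print(o["time"],o["tool_pos"],o["tcp_rot"],o["grip_width"],o["contact_force"],o["moment"])
im2=bot.capture("wrist")[:,:,::-1]; cv2.imwrite("pics/w3c.png",cv2.resize(im[60:360,160:480],None,fx=2,fy=2))
np.savez("w3.npz",**{k:np.array(v) for k,v in m.items()})
print(proj(m,[588,105,122]),proj(m,[622,113,101]))
E
```

```text
5.5 [606.05918296  45.89432698 191.88211174] [-3.14140457e+00  2.30795877e-04  1.84855617e+00] 11.639148558094664 [-0.34557201 -1.32048254 -1.80905238] [-0.07641648  0.02921425 -0.02466484]
[322.16307526 130.17058198] [369.16990254 129.80245875]
```

View pics/w3c.png

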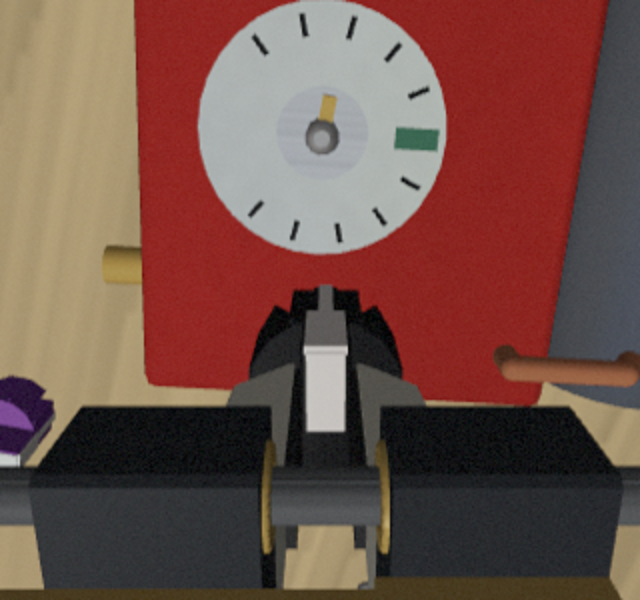

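The spindle tip is at crop (321,138), i.e. image (320.5,129), the green mark at image (368,129.5) and the key tip at image (324.5,108). The knob is held upright with its white pointer forward, the pointer's top edge at image (323,234).

```bash
python3 - <<'E'
from h import *
im=cv2.imread("pics/w3.png"); m=dict(np.load("w3.npz")); o=bot.get_obs(); T=o["tool_pos"]
hsv=cv2.cvtColor(im,cv2.COLOR_BGR2HSV); roi=np.zeros(im.shape[:2],bool); roi[50:200,250:400]=1
def cen(k):
    c=max(cv2.findContours(k.astype(np.uint8),0,1)[0],key=cv2.contourArea); M=cv2.moments(c); return (M["m10"]/M["m00"],M["m01"]/M["m00"]),c
g,_=cen((hsv[...,0]>60)&(hsv[...,0]<95)&(hsv[...,1]>90)&roi); print("mark px",g)
br,_=cen((hsv[...,0]>12)&(hsv[...,0]<30)&(hsv[...,1]>100)&roi&(np.arange(400)[:,None]<128)&(abs(np.arange(640)-322)<12)); print("key px",br)
_,dc=cen(~((hsv[...,1]>150)&(hsv[...,0]<8)|(hsv[...,0]>172)&(hsv[...,1]>150))&roi&(im.max(2)>90)); E=cv2.fitEllipse(cv2.convexHull(dc)); print(E)
D=ray(m,E[0],100); G=ray(m,g,101); S=ray(m,(320.5,129),122); K=ray(m,br,114)
print("dial",D,"mark",G,"sp",S,"key",K)
d=(G-D)[:2]; print("mark yaw",np.arctan2(d[1],d[0]),np.hypot(*d)); d=(K-D)[:2]; print("key yaw",np.arctan2(d[1],d[0]),np.hypot(*d))
# spindle from the mark/side of tip: refine dome blob by side camera skipped
y=o["tcp_rot"][2]; ux=np.array([np.cos(y),np.sin(y)])
P=ray(m,(323,234),T[2]-31.7+51)[:2]; r=P-T[:2]; print("pointer edge rel tool: along",r@ux,"across",r@[-ux[1],ux[0]])
E
```

```text
mark px (367.7215447154471, 129.15650406504062)
key px (323.3791348600509, 113.74554707379134)
((320.6200256347656, 122.87145233154297), (125.0014419555664, 128.32489013671875), 176.95822143554688)
dial [585.97746284 107.85407187 100.        ] mark [620.81786582 113.15106981 101.        ] sp [586.69935717 105.4396216  122.        ] key [585.93930852 115.27308356 114.        ]
mark yaw 0.15088061667345895 35.240769953150874
key yaw 1.57593905814588 7.419109798807659
pointer edge rel tool: along 23.31966173897237 across 0.7998976995405468
```

```bash
python3 - <<'E'
from h import *
m=dict(np.load("w3.npz"))
im=cv2.imread("pics/w3.png")
for p,q in (((321,60.2),(321,187)),((259,123),(383.5,123))):
    a,b=ray(m,p,100),ray(m,q,100); print(np.linalg.norm(a-b),(a+b)/2)
a,b=ray(m,(227.5,60),99),ray(m,(233.5,248),99); d=a-b; print("front edge yaw-pi/2",np.arctan2(d[1],d[0])-np.pi/2)
t,mt=snap("top"); s,ms=snap("side")
ht=cv2.cvtColor(t,cv2.COLOR_BGR2HSV); k=(~((ht[...,1]>120)&((ht[...,0]<10)|(ht[...,0]>170)))).astype(np.uint8); k[:140]=0;k[190:]=0;k[:,:222]=0;k[:,272:]=0
print(t.shape, ray(mt,np.array(cv2.fitEllipse(cv2.convexHull(max(cv2.findContours(k,0,1)[0],key=cv2.contourArea)))[0]),100))
A=cv2.resize(im[95:145,290:350],None,fx=8,fy=8,interpolation=2)[:400,:480]
B=cv2.resize(s[135:175,265:325],None,fx=8,fy=8,interpolation=2)[:200]
B=cv2.resize(s[140:165,270:318],(480,250),interpolation=2)[:200]
cv2.imwrite("pics/tip.png",np.vstack([A,B])); print(A.shape,B.shape)
print(proj(ms,[587,105.5,122]),proj(ms,[586,108,122]),proj(ms,[587,105.5,100]))
E
```

```text
91.92806011166826 [587.10908606 104.90165607 100.        ]
92.26013159978098 [586.45055508 107.89268153 100.        ]
front edge yaw-pi/2 0.22515327250859785
(400, 640, 3) [586.48250624  97.53501853 100.        ]
(400, 480, 3) (200, 480, 3)
[292.22138434 146.65179885] [291.27086552 146.418099  ] [292.79747201 155.26521033]
```

View pics/tip.png

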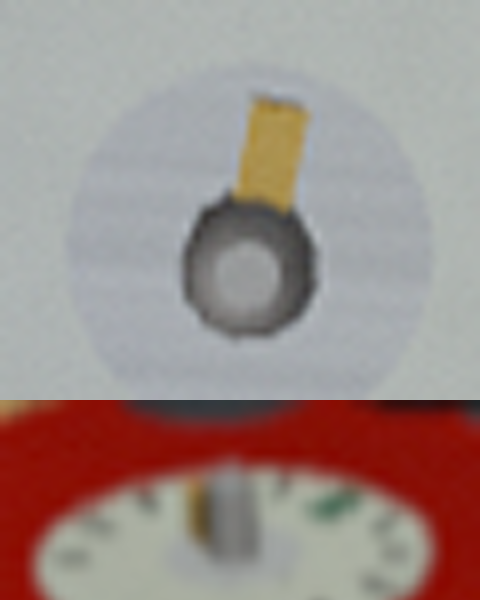

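The spindle tip is at (321.0,129.1), which agrees with the vertical dial midpoint and the side view, so the spindle is at about (587,105.3). The inflator yaw is about 0.225.

Emit:
carry_out(plan=[{"tx": -4.3,"ty": 13.4,"tz": 0,"rx": 0,"ry": 0,"rz": 0},{"tx": -5,"ty": 15,"tz": 0,"rx": 0,"ry": 0,"rz": 0},{"tx": -5,"ty": 15,"tz": 0,"rx": 0,"ry": 0,"rz": 0},{"tx": -4,"ty": 15,"tz": 0,"rx": 0,"ry": 0,"rz": 0},{"tx": 0,"ty": 0,"tz": -10,"rx": 0,"ry": 0,"rz": 0},{"tx": 0,"ty": 0,"tz": -12,"rx": 0,"ry": 0,"rz": 0},{"tx": 0,"ty": 0,"tz": -10,"rx": 0,"ry": 0,"rz": 0},{"tx": 0,"ty": 0,"tz": -3,"rx": 0,"ry": 0,"rz": 0},{"tx": 0,"ty": 0,"tz": 0,"rx": 0,"ry": 0,"rz": 0},{"tx": 0,"ty": 0,"tz": 0,"rx": 0,"ry": 0,"rz": 0},{"tx": 0,"ty": 0,"tz": 0,"rx": 0,"ry": 0,"rz": 0}])

```text
time: 6.75
tool_pos: [588.6, 105.4, 157.2]
tcp_rot: [3.141, 0.0, 1.85]
contact_force: [0.2, -0.7, -0.8]
grip_width: 11.8
finger_force: 30.0
```

```bash
python3 - <<'E'
from h import *
m=dict(np.load("w3.npz"))
S=ray(m,(321,129.1),122); K=ray(m,(325,107.9),114); d=(K-S)[:2]; print(S,"key",np.arctan2(d[1],d[0]),np.hypot(*d))
o=bot.get_obs(); print(o["tool_pos"],o["tcp_rot"],o["contact_force"],o["moment"])
s,ms=snap("side"); t,mt=snap("top")
a=cv2.resize(s[95:175,250:340],(630,560),interpolation=2)
cv2.imwrite("pics/s2.png",a); print(proj(ms,[587,105.3,122]),proj(ms,[587,105.3,o["tool_pos"][2]-31.7]))
E
```

```text
[587.04425614 105.46889538 122.        ] key 1.6502065703744624 13.90193436932199
[588.56251402 105.4003657  157.20212435] [3.14058230e+00 2.44052729e-04 1.85038131e+00] [ 0.15774878 -0.73569021 -0.81193621] [-0.10364894  0.00897571 -0.0429346 ]
[292.26857207 146.67964491] [292.17547104 145.28613167]
```

View pics/s2.png

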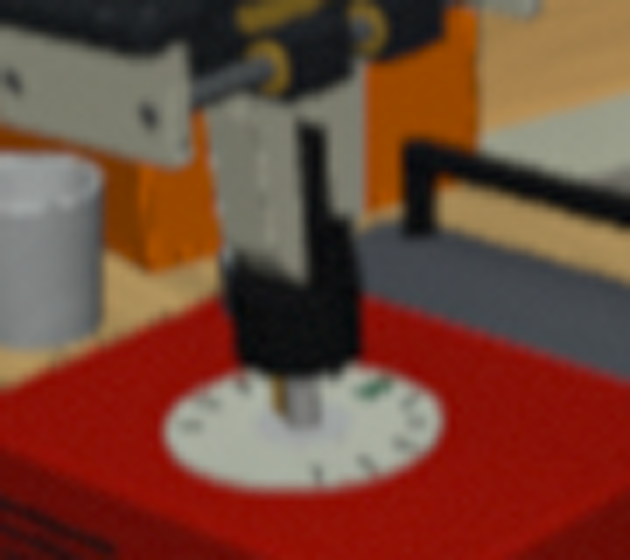

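The side view shows the knob upright just above the spindle, less than 1 mm off. I'll shift it slightly and lower it onto the spindle.

Emit:
carry_out(plan=[{"tx": -0.5,"ty": -1.1,"tz": 0,"rx": 0,"ry": 0,"rz": 0},{"tx": 0,"ty": 0,"tz": -2,"rx": 0,"ry": 0,"rz": 0},{"tx": 0,"ty": 0,"tz": -2,"rx": 0,"ry": 0,"rz": 0},{"tx": 0,"ty": 0,"tz": -2,"rx": 0,"ry": 0,"rz": 0},{"tx": 0,"ty": 0,"tz": -2,"rx": 0,"ry": 0,"rz": 0},{"tx": 0,"ty": 0,"tz": 0,"rx": 0,"ry": 0,"rz": 0},{"tx": 0,"ty": 0,"tz": 0,"rx": 0,"ry": 0,"rz": 0}])

```text
time: 7.55
tool_pos: [587.6, 104.6, 148.7]
tcp_rot: [-3.142, -0.0, 1.851]
contact_force: [-0.5, -1.0, -1.8]
grip_width: 11.8
finger_force: 30.0
```

Emit:
carry_out(plan=[{"tx": 0,"ty": 0,"tz": -1,"rx": 0,"ry": 0,"rz": 0},{"tx": 0,"ty": 0,"tz": -1,"rx": 0,"ry": 0,"rz": 0},{"tx": 0,"ty": 0,"tz": -1,"rx": 0,"ry": 0,"rz": 0},{"tx": 0,"ty": 0,"tz": 0,"rx": 0,"ry": 0,"rz": 0},{"tx": 0,"ty": 0,"tz": 0,"rx": 0,"ry": 0,"rz": 0}])

```text
time: 8.05
tool_pos: [587.7, 104.5, 145.8]
tcp_rot: [3.141, 0.0, 1.851]
contact_force: [0.2, 0.2, -1.5]
grip_width: 11.7
finger_force: 30.0
```

Emit:
carry_out(plan=[{"tx": 0,"ty": 0,"tz": -1,"rx": 0,"ry": 0,"rz": 0},{"tx": 0,"ty": 0,"tz": 0,"rx": 0,"ry": 0,"rz": 0},{"tx": 0,"ty": 0,"tz": 0,"rx": 0,"ry": 0,"rz": 0}])

```text
time: 8.35
tool_pos: [587.8, 104.5, 145.0]
tcp_rot: [3.141, 0.0, 1.851]
contact_force: [-0.8, -1.1, 2.3]
grip_width: 11.7
finger_force: 30.0
```

Contact with the key top is at TCP z of about 145.3. I'll press a little more, then turn clockwise slowly.

Emit:
carry_out(plan=[{"tx": 0,"ty": 0,"tz": -1,"rx": 0,"ry": 0,"rz": 0},{"tx": 0,"ty": 0,"tz": -0.5,"rx": 0,"ry": 0,"rz": 0},{"tx": 0,"ty": 0,"tz": 0,"rx": 0,"ry": 0,"rz": 0},{"tx": 0,"ty": 0,"tz": 0,"rx": 0,"ry": 0,"rz": 0}])

```text
time: 8.75
tool_pos: [587.8, 104.5, 143.5]
tcp_rot: [3.141, 0.0, 1.851]
contact_force: [-1.2, -0.7, 3.9]
grip_width: 11.9
finger_force: 30.0
```

Emit:
carry_out(plan=[{"tx": 0,"ty": 0,"tz": 0,"rx": 0,"ry": 0,"rz": -0.02},{"tx": 0,"ty": 0,"tz": 0,"rx": 0,"ry": 0,"rz": -0.02},{"tx": 0,"ty": 0,"tz": 0,"rx": 0,"ry": 0,"rz": -0.02},{"tx": 0,"ty": 0,"tz": 0,"rx": 0,"ry": 0,"rz": -0.02},{"tx": 0,"ty": 0,"tz": 0,"rx": 0,"ry": 0,"rz": -0.02},{"tx": 0,"ty": 0,"tz": 0,"rx": 0,"ry": 0,"rz": 0}])

```text
time: 9.35
tool_pos: [587.6, 104.6, 143.2]
tcp_rot: [-3.142, -0.0, 1.75]
contact_force: [-1.9, -0.0, 3.0]
grip_width: 11.7
finger_force: 30.0
```

Emit:
carry_out(plan=[{"tx": 0,"ty": 0,"tz": 0,"rx": 0,"ry": 0,"rz": -0.02},{"tx": 0,"ty": 0,"tz": 0,"rx": 0,"ry": 0,"rz": -0.02},{"tx": 0,"ty": 0,"tz": 0,"rx": 0,"ry": 0,"rz": 0}])

```text
time: 9.65
tool_pos: [587.8, 104.5, 142.7]
tcp_rot: [-3.141, 0.0, 1.71]
contact_force: [1.0, 1.3, -1.9]
grip_width: 11.2
finger_force: 30.0
```

Emit:
carry_out(plan=[{"tx": 0,"ty": 0,"tz": 0,"rx": 0,"ry": 0,"rz": -0.02},{"tx": 0,"ty": 0,"tz": 0,"rx": 0,"ry": 0,"rz": -0.02},{"tx": 0,"ty": 0,"tz": 0,"rx": 0,"ry": 0,"rz": 0}])

```text
time: 9.95
tool_pos: [587.6, 104.5, 143.1]
tcp_rot: [-3.141, 0.0, 1.67]
contact_force: [0.6, -1.0, -1.3]
grip_width: 11.9
finger_force: 30.0
```

The force vanished at yaw 1.71, so the slot has found the key. Pushing home.

Emit:
carry_out(plan=[{"tx": 0,"ty": 0,"tz": -1,"rx": 0,"ry": 0,"rz": 0},{"tx": 0,"ty": 0,"tz": -1,"rx": 0,"ry": 0,"rz": 0},{"tx": 0,"ty": 0,"tz": 0,"rx": 0,"ry": 0,"rz": 0}])

```text
time: 10.25
tool_pos: [587.5, 104.5, 141.0]
tcp_rot: [-3.141, 0.0, 1.671]
contact_force: [-0.8, 0.1, -1.2]
grip_width: 11.8
finger_force: 30.0
```

Emit:
carry_out(plan=[{"tx": 0,"ty": 0,"tz": -1,"rx": 0,"ry": 0,"rz": 0},{"tx": 0,"ty": 0,"tz": -1,"rx": 0,"ry": 0,"rz": 0},{"tx": 0,"ty": 0,"tz": 0,"rx": 0,"ry": 0,"rz": 0}])

```text
time: 10.55
tool_pos: [587.6, 104.5, 139.0]
tcp_rot: [-3.141, -0.0, 1.671]
contact_force: [0.5, 0.3, -1.3]
grip_width: 12.2
finger_force: 30.0
```

Emit:
carry_out(plan=[{"tx": 0,"ty": 0,"tz": -2,"rx": 0,"ry": 0,"rz": 0},{"tx": 0,"ty": 0,"tz": -2,"rx": 0,"ry": 0,"rz": 0},{"tx": 0,"ty": 0,"tz": -1,"rx": 0,"ry": 0,"rz": 0},{"tx": 0,"ty": 0,"tz": 0,"rx": 0,"ry": 0,"rz": 0}])

```text
time: 10.95
tool_pos: [587.5, 104.5, 134.0]
tcp_rot: [-3.141, -0.0, 1.671]
contact_force: [0.4, -0.2, -1.0]
grip_width: 11.6
finger_force: 30.0
```

Emit:
carry_out(plan=[{"tx": 0,"ty": 0,"tz": -1,"rx": 0,"ry": 0,"rz": 0},{"tx": 0,"ty": 0,"tz": -0.5,"rx": 0,"ry": 0,"rz": 0},{"tx": 0,"ty": 0,"tz": 0,"rx": 0,"ry": 0,"rz": 0}])

```text
time: 11.25
tool_pos: [587.6, 104.5, 132.7]
tcp_rot: [-3.142, -0.0, 1.671]
contact_force: [-0.4, -0.2, -1.8]
grip_width: 11.6
finger_force: 30.0
```

Emit:
carry_out(plan=[{"tx": 0,"ty": 0,"tz": -0.5,"rx": 0,"ry": 0,"rz": 0},{"tx": 0,"ty": 0,"tz": -0.3,"rx": 0,"ry": 0,"rz": 0},{"tx": 0,"ty": 0,"tz": 0,"rx": 0,"ry": 0,"rz": 0}])

```text
time: 11.55
tool_pos: [587.7, 104.5, 131.9]
tcp_rot: [3.142, 0.0, 1.671]
contact_force: [0.4, -0.6, -0.8]
grip_width: 11.6
finger_force: 30.0
```

Emit:
carry_out(plan=[{"tx": 0,"ty": 0,"tz": -0.3,"rx": 0,"ry": 0,"rz": 0},{"tx": 0,"ty": 0,"tz": 0,"rx": 0,"ry": 0,"rz": 0},{"tx": 0,"ty": 0,"tz": 0,"rx": 0,"ry": 0,"rz": 0}])

```text
time: 11.85
tool_pos: [587.7, 104.5, 131.7]
tcp_rot: [3.141, 0.0, 1.671]
contact_force: [-0.1, -0.3, -0.6]
grip_width: 11.9
finger_force: 30.0
```

Emit:
carry_out(plan=[{"tx": 0,"ty": 0,"tz": -0.3,"rx": 0,"ry": 0,"rz": 0},{"tx": 0,"ty": 0,"tz": 0,"rx": 0,"ry": 0,"rz": 0},{"tx": 0,"ty": 0,"tz": 0,"rx": 0,"ry": 0,"rz": 0}])

```text
time: 12.15
tool_pos: [587.8, 104.5, 131.7]
tcp_rot: [3.141, 0.0, 1.671]
contact_force: [-1.8, -0.1, 4.1]
grip_width: 11.6
finger_force: 30.0
```

Emit:
carry_out(plan=[{"tx": 0,"ty": 0,"tz": -0.2,"rx": 0,"ry": 0,"rz": 0},{"tx": 0,"ty": 0,"tz": 0,"rx": 0,"ry": 0,"rz": 0},{"tx": 0,"ty": 0,"tz": 0,"rx": 0,"ry": 0,"rz": 0}])

```text
time: 12.45
tool_pos: [587.8, 104.5, 131.7]
tcp_rot: [3.141, 0.0, 1.671]
contact_force: [-2.1, 0.5, 4.9]
grip_width: 11.6
finger_force: 30.0
```

The knob is home at TCP z 131.7 with about 5 N. Turning clockwise by 1.446 rad, keeping the knob's axis, about 1.2 mm ahead of the tool axis, in place.

Emit:
carry_out(plan=[{"tx": 0,"ty": 0.07,"tz": 0,"rx": 0,"ry": 0,"rz": -0.06},{"tx": -0.02,"ty": 0,"tz": 0,"rx": 0,"ry": 0,"rz": -0.06},{"tx": -0.07,"ty": 0,"tz": 0,"rx": 0,"ry": 0,"rz": -0.06},{"tx": -0.07,"ty": 0,"tz": 0,"rx": 0,"ry": 0,"rz": -0.06},{"tx": -0.07,"ty": 0.02,"tz": 0,"rx": 0,"ry": 0,"rz": -0.06},{"tx": -0.07,"ty": 0.02,"tz": 0,"rx": 0,"ry": 0,"rz": -0.06},{"tx": -0.06,"ty": 0.03,"tz": 0,"rx": 0,"ry": 0,"rz": -0.06},{"tx": -0.06,"ty": 0.03,"tz": 0,"rx": 0,"ry": 0,"rz": -0.06},{"tx": -0.06,"ty": 0.04,"tz": 0,"rx": 0,"ry": 0,"rz": -0.06},{"tx": -0.06,"ty": 0.04,"tz": 0,"rx": 0,"ry": 0,"rz": -0.06},{"tx": 0,"ty": 0,"tz": 0,"rx": 0,"ry": 0,"rz": 0}])

```text
time: 13.55
tool_pos: [586.1, 105.3, 131.7]
tcp_rot: [-3.14, 0.0, 1.069]
contact_force: [-6.1, 0.9, 7.6]
grip_width: 11.4
finger_force: 30.0
```

Emit:
carry_out(plan=[{"tx": -0.05,"ty": 0.05,"tz": 0,"rx": 0,"ry": 0,"rz": -0.07},{"tx": -0.05,"ty": 0.05,"tz": 0,"rx": 0,"ry": 0,"rz": -0.07},{"tx": -0.05,"ty": 0.06,"tz": 0,"rx": 0,"ry": 0,"rz": -0.07},{"tx": -0.05,"ty": 0.06,"tz": 0,"rx": 0,"ry": 0,"rz": -0.07},{"tx": -0.04,"ty": 0.07,"tz": 0,"rx": 0,"ry": 0,"rz": -0.07},{"tx": -0.04,"ty": 0.07,"tz": 0,"rx": 0,"ry": 0,"rz": -0.07},{"tx": -0.03,"ty": 0.08,"tz": 0,"rx": 0,"ry": 0,"rz": -0.07},{"tx": -0.03,"ty": 0.08,"tz": 0,"rx": 0,"ry": 0,"rz": -0.07},{"tx": -0.02,"ty": 0.08,"tz": 0,"rx": 0,"ry": 0,"rz": -0.07},{"tx": -0.02,"ty": 0.08,"tz": 0,"rx": 0,"ry": 0,"rz": -0.07},{"tx": 0,"ty": 0,"tz": 0,"rx": 0,"ry": 0,"rz": 0}])

```text
time: 14.65
tool_pos: [586.3, 106.8, 131.7]
tcp_rot: [-3.14, -0.0, 0.369]
contact_force: [-3.7, 4.3, 5.7]
grip_width: 11.8
finger_force: 30.0
```

Emit:
carry_out(plan=[{"tx": -0.02,"ty": 0.07,"tz": 0,"rx": 0,"ry": 0,"rz": -0.05},{"tx": -0.02,"ty": 0.07,"tz": 0,"rx": 0,"ry": 0,"rz": -0.05},{"tx": -0.02,"ty": 0.06,"tz": 0,"rx": 0,"ry": 0,"rz": -0.046},{"tx": 0,"ty": 0,"tz": 0,"rx": 0,"ry": 0,"rz": 0},{"tx": 0,"ty": 0,"tz": 0,"rx": 0,"ry": 0,"rz": 0}])

```text
time: 15.15
tool_pos: [586.5, 107.0, 131.7]
tcp_rot: [-3.14, -0.001, 0.225]
contact_force: [-1.9, 4.2, 5.7]
grip_width: 11.6
finger_force: 30.0
```

Yaw is now 0.225. I'll release and back off straight up, then check.

Emit:
carry_out(plan=[{"tx": 0,"ty": 0,"tz": 0.2,"rx": 0,"ry": 0,"rz": 0},{"tx": 0,"ty": 0,"tz": 0,"rx": 0,"ry": 0,"rz": 0}])

```text
time: 15.35
tool_pos: [586.5, 106.9, 131.8]
tcp_rot: [-3.14, -0.0, 0.225]
contact_force: [-3.2, 4.7, 5.6]
grip_width: 11.9
finger_force: 30.0
```

Emit:
carry_out(plan=[{"tx": 0,"ty": 0,"tz": 0,"rx": 0,"ry": 0,"rz": 0},{"tx": 0,"ty": 0,"tz": 0,"rx": 0,"ry": 0,"rz": 0},{"tx": 0,"ty": 0,"tz": 0,"rx": 0,"ry": 0,"rz": 0},{"tx": 0,"ty": 0,"tz": 0,"rx": 0,"ry": 0,"rz": 0},{"tx": 0,"ty": 0,"tz": 0,"rx": 0,"ry": 0,"rz": 0},{"tx": 0,"ty": 0,"tz": 5,"rx": 0,"ry": 0,"rz": 0},{"tx": 0,"ty": 0,"tz": 10,"rx": 0,"ry": 0,"rz": 0},{"tx": -5,"ty": 0,"tz": 25,"rx": 0,"ry": 0,"rz": 0},{"tx": -20,"ty": -5,"tz": 25,"rx": 0,"ry": 0,"rz": 0},{"tx": -25,"ty": -5,"tz": 5,"rx": 0,"ry": 0,"rz": 0},{"tx": 0,"ty": 0,"tz": 0,"rx": 0,"ry": 0,"rz": 0},{"tx": 0,"ty": 0,"tz": 0,"rx": 0,"ry": 0,"rz": 0}], gripper=0.5)

```text
time: 16.55
tool_pos: [537.0, 95.7, 202.5]
tcp_rot: [3.141, -0.002, 0.225]
contact_force: [0.4, 0.8, 0.4]
grip_width: 46.0
finger_force: 0.0
```

```bash
python3 - <<'E'
from h import *
im,m=snap("wrist"); cv2.imwrite("pics/w4.png",cv2.resize(im[60:300,190:450],None,fx=2.4,fy=2.4,interpolation=2)); cv2.imwrite("pics/w4f.png",im)
np.savez("w4.npz",**{k:np.array(v) for k,v in m.items()}); o=bot.get_obs(); print(o["tool_pos"],o["tcp_rot"],o["contact_force"],o["finger_force"],o["grip_width"])
s,ms=snap("side"); cv2.imwrite("pics/s4.png",s)
E
```

```text
[537.25675616  95.70663027 201.91527918] [ 3.14124577e+00 -1.29514168e-03  2.24769501e-01] [ 0.35414487 -0.36181626 -0.45767652] 0.0 46.07527600159466
```

View pics/w4.png

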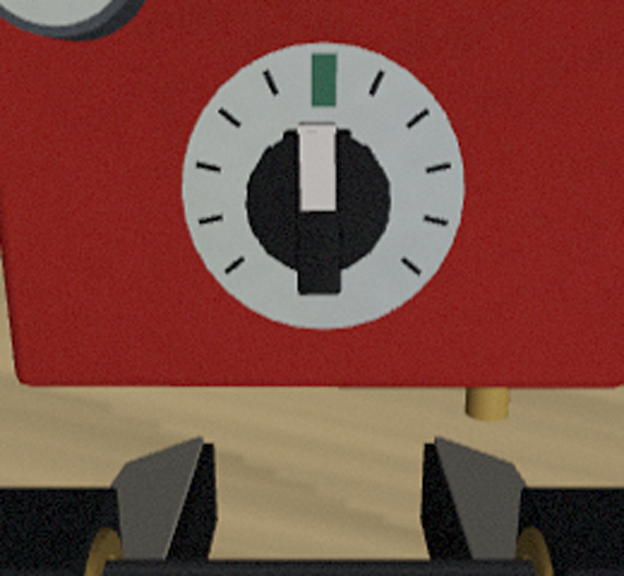

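The knob sits at the dial centre with its white pointer at crop (318,165), straight towards the green mark at (324,80). The gripper is clear. One numeric check of angle and centring follows.

```bash
python3 - <<'E'
from h import *
m=dict(np.load("w4.npz")); f=lambda x,y:(x/2.4+190-.2,y/2.4+60-.2)
A=ray(m,f(318.5,125),151)[:2];B=ray(m,f(319.5,294),151)[:2]; d=A-B
print("pointer yaw",np.arctan2(d[1],d[0]),np.hypot(*d),"axis",(A+B)/2)
print("body",ray(m,f(318,199),128)[:2])
G=ray(m,f(324,80),101)[:2]; D=ray(m,f(324,185),100)[:2]; d=G-D; print("mark",np.arctan2(d[1],d[0]),np.hypot(*d),"dial",D)
a,b=ray(m,f(22,383),99),ray(m,f(600,386),99); d=a-b; print("front edge",np.arctan2(d[1],d[0])-np.pi/2)
E
```

```text
pointer yaw 0.23131149712259416 44.61309790497533 axis [587.23765636 106.80751209]
body [587.76150808 107.19241009]
mark 0.2275106390829479 32.48102294595241 dial [589.20132421 105.4998247 ]
front edge 0.21925273708323156
```

```bash
python3 -c "
from plant import bot
print(bot.close_job())"
```

```text
the job is handed in; nothing more can be done
None
```

The job is handed in: the black knob is pushed home on the spindle with its pointer within about 0.01 rad of the green mark by the last wrist picture, it has been let go, and the arm made no contact with the oil bottle or bell; no verdict was shown.

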